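Snap the full wipes cassette into its bench dispenser base and keep it pressed

TASK

Two identical-looking blue wipes cassettes stand on the counter: feel by lifting which one is full (the heavy one), and leave the used-up, light one standing upright on the counter, clear of the base. Press the full cassette straight down into the grey dispenser base until both orange clips snap over its ribs and it is fully home and level. The base has only just been stuck to the counter, so do not let go: finish while still pressing the cassette firmly down, and leave all the other things where they are.

Things in the scene. Friction and masses are not known exactly. Their poses are not given: they have to be found in the camera images.
- cassette_1_mid (a point): One of two look-alike blue cassettes, body 90 (x) x 64 (y) x 50 tall; on top, mid, a yellow grip ridge 50 (x) x 24 (y) x 34 tall: pinch its 24 mm, fingers closing along y, tips down by the blue deck. Point: centre, 42 above the underside, 8 below the deck; z up. Upright on the counter. The full one weighs 380-460 g, the used-up one 125-155 g; only weight tells which is which.
- cassette_2_mid (a point): The other look-alike cassette, same sizes, masses and axes as cassette_1 (either may be the full one; they lie in either place). Each has at both x ends a white rib, 5 mm radius, standing out 7 mm, centre 12 above the underside, for the clips. Either cassette fits the base either way round (half a turn is the same). Point: centre, 42 above the underside, 8 below the deck; z up.
- dock: Grey dispenser base fixed to the counter: plate 150 (x) x 92 (y) x 8 thick. Origin: centre of its underside, on the counter; z up. Guide walls round a pocket 93 (x) x 67 (y), 30 high above the plate, flared rims to 40 above it, lead the cassette in, its x along the base's x (1.5 mm clearance each side, 6 mm catch at the rim). Orange sprung clips, 30 wide, at both x ends.
- dock_seat (a point): Centre of the base's rigid seat face, 8 mm above the counter, axes as the base. A cassette meets the clips 17 mm before home (its centre 67 above the counter) and rests on them by its weight; pushing by hand with some 8 to 15 N spreads them, the resistance drops suddenly about 8 mm lower, and it is home 8-9 mm further, centre 50 and deck 58 above the counter, the clips then slack.
- tub: small white wipes tub with a green lid, 84 mm across, 110 mm tall; a bystander to be left alone; origin at the centre of its underside
- pump_bottle: small white pump bottle with a blue band, 60 mm across, 112 mm tall; a bystander to be left alone; origin at the centre of its underside
- tube_rack: orange tube rack, 60 x 110 mm, 47 mm tall; a bystander to be left alone; origin at the centre of its underside
- tip_box: green tip box with a clear lid, 80 x 120 mm, 62 mm tall; a bystander to be left alone; origin at the centre of its underside
- timer: white bench timer lying flat, 55 x 70 mm, 18 mm thick; a bystander to be left alone; origin at the centre of its underside
- dishes: two clear round dishes stacked, 60 mm across, 30 mm tall; a bystander to be left alone; origin at the centre of its underside
- marker: black marker with a red cap lying flat, 135 mm long, 15 mm thick; a bystander to be left alone; origin at the centre of its underside

How it is judged:
By the outcome, as a careful person would: the job done as asked, in the order asked, and still so for the second after the job is handed in, while the arm keeps its last pose, push and grip.
It also fails if it takes over 72 s, if anything falls off the work surface, if the arm or the gripper's body presses on something with over 40 N, if the wrist force passes 120 N, or if a joint passes its speed limit or range.

ROBOT

A 6-joint arm with a two-finger parallel gripper is mounted at the origin on the work surface. World frame = base frame: x ahead of the robot, y to its left, z up, the work surface at z = 0. Lengths are in mm, angles in rad, forces in N, time in s.
With the tool pointing down it reaches from about 300 to 750 mm from the base axis. Payload 8.5 kg.
Tool frame: the origin (TCP) lies on the mounting face of the last link; the fingertips stand 166 mm ahead of it and the grasp point (between the pads) lies 147 mm ahead of it; z points along the fingers, y is the direction in which the jaws open and shut (so a half turn about z gives the same grasp; the last joint's range is limited). The gripper opens to 88 mm and grips with 3 to 60 N. Pads are 18 mm wide; open, the fingers measure 123 mm over their backs; the gripper's body (75 mm by 187 mm) begins 45 mm behind the grasp point.
Start: joints at [1.066, 0.381, 1.297, -0, 1.464, -0.215], TCP at [157.16, 527.051, 404.748] pointing down, gripper open.
Joint ranges: [-3.11, 3.11], [-0.89, 2.33], [0.22, 2.48], [-1.42, 4.56], [0.17, 2.85], [-2.88, 2.88]. Speed limits (rad/s): [2.39, 2.39, 3.14, 3.14, 3.14, 3.14].

INTERFACE

Orientations are given as a 3x3 rotation matrix whose columns are the frame's x, y, z axes.
In Python, from bench import manip gives the robot as it stands.
- The arm moves only by the shell command python3 -m inch 'ROWS' [OPENING] [FORCE]. ROWS is JSON, a list of rows, each an object of numbers: "x", "y", "z": the shift along the tool's x, y, z in units of 40 mm (1.0 is 40 mm); "wx", "wy", "wz": the turn, a rotation vector about the tool's x, y, z in units of 8 degrees (1.0 is 8 degrees). In form: [{"x": .., "y": .., "z": .., "wx": .., "wy": .., "wz": ..}, ...]. A call has 1 to 5 rows; each row shifts and turns the commanded pose from where the row before left it, along the tool's axes as they then stand; what a row does not reach is not made up. A row lasts 1/10 s, in which the tool goes at most 50 mm and 8.59 degrees, less where a joint would pass 70% of its speed; a pose out of reach is approached as far as the arm can. A call is refused whole if a number of a shift passes 1 or a number of a turn 1, either way. A call with a gripper value outside its range is refused whole. OPENING is the finger opening in mm, from 0 to 88.1, set as the call begins (- or left out, the last holds). The fingers move at their own pace and stop on an object; FORCE is the grip in N (left out, the last holds). Time passes only in rows, so rows that do not move let the fingers close. It gives the time, the measured TCP pose, the force and the opening at its end, in the units of the state.
- manip.get_obs(): the state, without advancing time (a new reading comes with each control period).
- manip.camera(name): name is "side" or "top" or "wrist"; returns the picture (480x640x3 uint8, red, green, blue); there is no depth.
- manip.get_calibration(name): a dict with "K" (3x3 intrinsics, pixels), "T" (4x4, takes a point from camera to world coordinates); the wrist camera has in their place "T_tool_cam" (4x4, takes a point from camera to tool coordinates, whose origin is the TCP and whose axes are the flange's). Camera axes: x right, y down, z forward; pixel columns grow to the right and rows downward; lengths in mm; the calibration is good to about 2 mm. The wrist camera is an equidistant fisheye: a pixel r from the principal point sees the ray r / f radians off the axis. A picture is of the moment at which its call begins: read the wrist's pose just before it. get_calibration takes no time and is no camera call.
- manip.finish_job(): hands the job in, once; it reports no verdict.
The state is a dict: "time_s": time; "joints": joint angles; "joint_velocities": joint speeds; "tau": joint torques, N m; "eef_pos": TCP position; "orientation": TCP orientation; "force": force on the tool from outside, world axes, zero at the start; "torque": the same for the moment, N m; "gripper_width": finger opening in mm.
Only numpy, scipy, OpenCV 4.12 (cv2) and the standard library are available. Lean on these libraries where they do the work, as an engineer would, in place of code of your own. Each camera call takes 0.05 s, during which the arm holds its last target.

## Working session

There is one attempt and no reset: what is moved stays moved. The work goes in short steps, Python scripts to look and compute and a shell command to move; the robot and the scene stay as the last step left them, time stands still between calls to the robot, and variables do not carry over. Pictures are saved under pics/ and viewed, and the job is handed in when it is done.

```bash
ls; mkdir -p pics; python3 - <<'E'
from bench import manip
import cv2,numpy as np
o=manip.get_obs();print({k:np.round(v,3).tolist() for k,v in o.items()})
for n in("top","side","wrist"):
    im=manip.camera(n);cv2.imwrite(f"pics/{n}0.png",im[:,:,::-1])
    print(n,{k:np.round(v,3).tolist() for k,v in manip.get_calibration(n).items()})
E
```

```text
pics
{'time_s': 0.0, 'joints': [1.066, 0.381, 1.298, -0.0, 1.464, -0.215], 'joint_velocities': [-0.001, -0.001, 0.001, 0.001, -0.001, 0.0], 'tau': [0.0, -43.793, -22.456, 0.071, 0.035, -0.0], 'eef_pos': [157.157, 527.026, 404.129], 'orientation': [[-0.958, 0.286, -0.001], [0.286, 0.958, -0.001], [0.0, -0.001, -1.0]], 'force': [-0.629, 0.055, 0.087], 'torque': [-0.013, -0.001, 0.011], 'gripper_width': 88.312}
top {'K': [[484.477, 0.0, 317.473], [0.0, 484.477, 235.119], [0.0, 0.0, 1.0]], 'T': [[0.028, -0.997, 0.078, 492.073], [-1.0, -0.028, 0.005, -23.653], [-0.002, -0.078, -0.997, 1002.144], [0.0, 0.0, 0.0, 1.0]]}
side {'K': [[537.607, 0.0, 321.62], [0.0, 537.607, 242.36], [0.0, 0.0, 1.0]], 'T': [[0.997, -0.058, 0.058, 492.641], [-0.081, -0.557, 0.826, -1048.609], [-0.016, -0.828, -0.56, 763.062], [0.0, 0.0, 0.0, 1.0]]}
wrist {'K': [[371.648, 0.0, 323.052], [0.0, 371.648, 243.849], [0.0, 0.0, 1.0]], 'T_tool_cam': [[0.0, -0.95, -0.312, 82.542], [1.0, -0.0, 0.002, -1.206], [-0.001, -0.312, 0.95, 20.285], [0.0, 0.0, 0.0, 1.0]]}
```

View pics/top0.png

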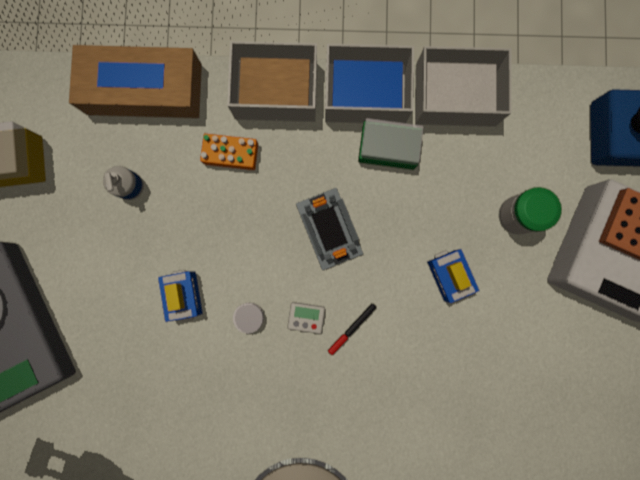

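View pics/side0.png

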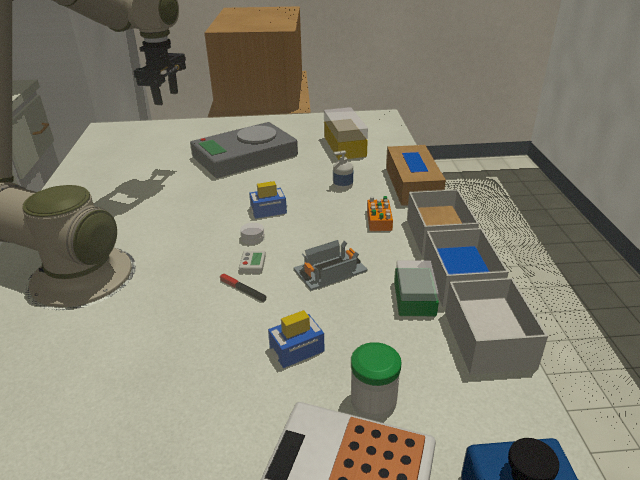

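View pics/wrist0.png

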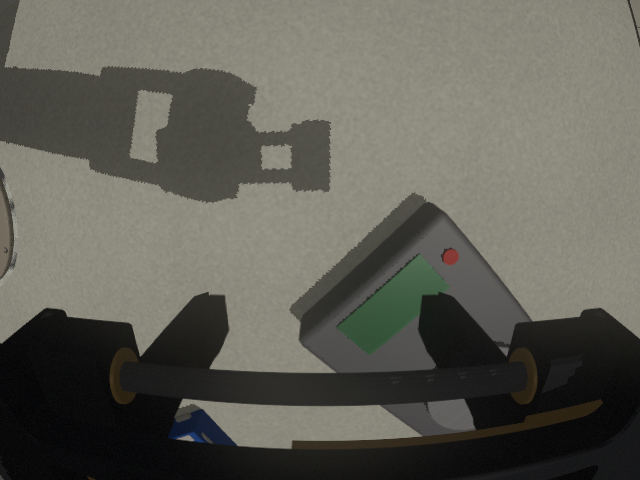

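The top view shows cassettes at about (180,297) and (453,276), and the dock at about (329,229). The side view has them at (267,200), (296,338) and (330,264). I'll zoom in on these.

```bash
python3 - <<'E'
import cv2,numpy as np
t=cv2.imread("pics/top0.png");s=cv2.imread("pics/side0.png")
def crop(im,x,y,w,h,f=5): return cv2.resize(im[y:y+h,x:x+w],None,fx=f,fy=f,interpolation=cv2.INTER_CUBIC)
a=np.hstack([crop(t,145,255,75,80),crop(t,415,235,75,80)]);b=np.hstack([crop(s,235,170,75,60),crop(s,260,300,75,75)[:300]])
cv2.imwrite("pics/z1.png",a);cv2.imwrite("pics/z2.png",b)
cv2.imwrite("pics/z3.png",crop(t,285,180,90,95,6));cv2.imwrite("pics/z4.png",crop(s,285,230,90,65,8))
E
```

```text
(no output)
```

View pics/z1.png

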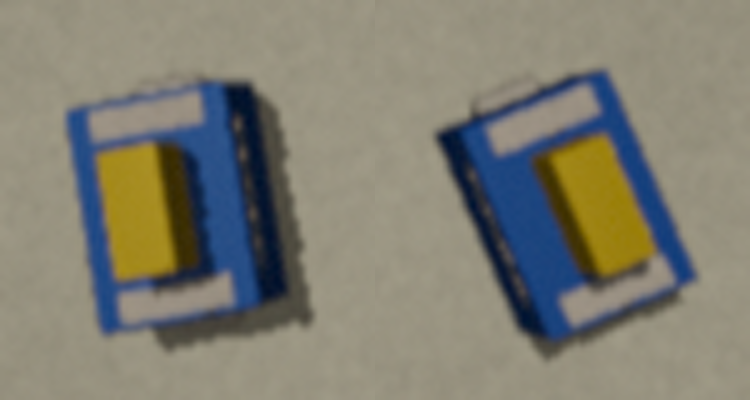

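View pics/z2.png

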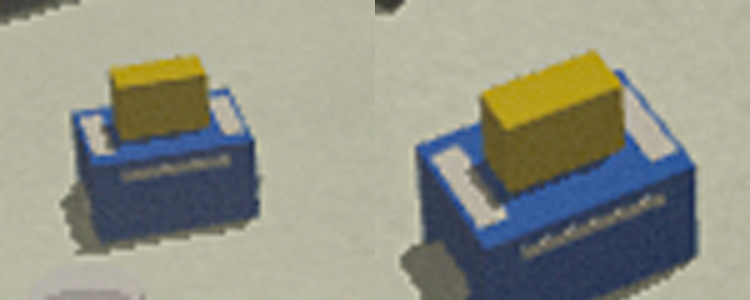

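View pics/z3.png

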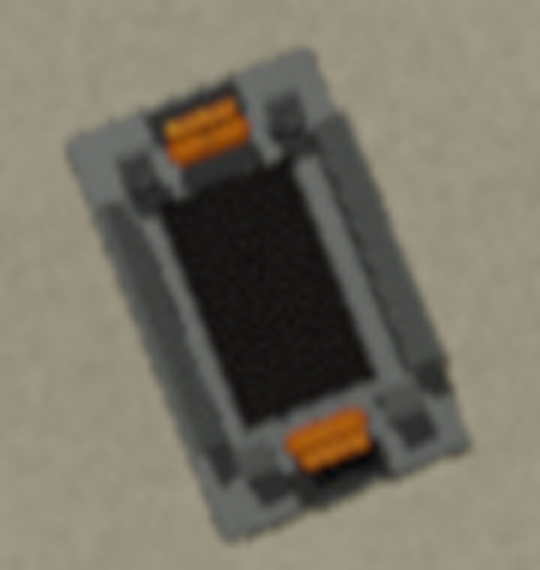

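View pics/z4.png

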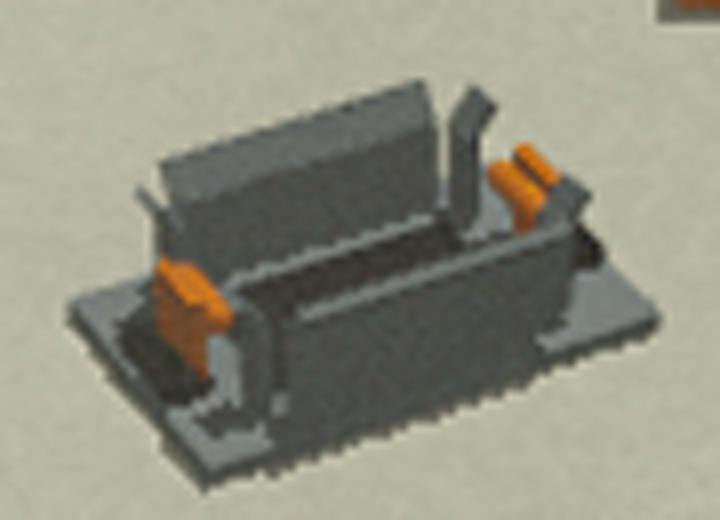

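```bash
cat > h.py <<'E'
import numpy as np
from bench import manip
from scipy.optimize import least_squares
C={n:manip.get_calibration(n) for n in("top","side")}
def proj(n,P):
    T=C[n]["T"];p=(np.asarray(P)-T[:3,3])@T[:3,:3];q=p@np.asarray(C[n]["K"]).T
    return q[:,:2]/q[:,2:]
def u(P,o,f,dx=0): P=np.array(P,float);P[:,0]-=dx;return (P+.5)/f-.5+np.array(o)
def model(q,M):
    c,s=np.cos(q[3]),np.sin(q[3]);M=np.asarray(M,float)
    return M@np.array([[c,s,0],[-s,c,0],[0,0,1]])+q[:3]
def fit(obs,q0,free=True):
    f=lambda q:np.concatenate([(proj(n,model(q,M))-uv).ravel() for n,M,uv in obs])
    r=least_squares(f,q0,loss='soft_l1');return r.x,f(r.x)
E
cat > m.py <<'E'
from h import *
# cassette origin: deck centre. corners in cyclic order; x long axis
# x' = image-up direction end (+world x), y' = left
D=lambda:[( 45,32,0),(45,-32,0),(-45,-32,0),(-45,32,0)]  # TL TR BR BL in top view
R=[(25,12,34),(25,-12,34),(-25,-12,34),(-25,12,34)]
# side view: camera looks +y; image right=+x, far=+y(left)
L=[("top",D(),u([(68,112),(222,85),(257,305),(103,335)],(145,255),5)),
 ("top",R,u([(97,152),(153,143),(175,272),(115,280)],(145,255),5)),
 ("side",D(),u([(228,90),(253,140),(95,162),(72,113)],(235,170),5)),
 ("side",R,u([(200,57),(207,73),(115,86),(110,70)],(235,170),5))]
Q=[("top",D(),u([(467,130),(605,72),(693,278),(555,340)],(415,235),5,375)),
 ("top",R,u([(552,153),(608,135),(653,258),(603,277)],(415,235),5,375)),
 ("side",D(),u([(620,72),(693,168),(485,248),(418,148)],(260,300),5,375)),
 ("side",R,u([(595,52),(622,85),(507,130),(482,93)],(260,300),5,375))]
K=[("top",[(75,46,0),(75,-46,0),(-75,-46,0),(-75,46,0)],u([(70,140),(305,48),(468,450),(230,540)],(285,180),6)),
 ("side",[(75,-46,0),(-75,-46,0),(-75,46,0)],u([(660,320),(205,485),(70,305)],(285,230),8))]
for n,o,q in(("left",L,[450,250,50,.2]),("right",Q,[450,-300,50,.4]),("dock",K,[500,-50,8,.4])):
    x,r=fit(o,q);print(n,x.round(2),"deg",np.degrees(x[3]).round(2));print(r.reshape(-1,2).round(1).tolist())
E
python3 m.py
```

```text
left [4.3822e+02 2.5225e+02 4.8380e+01 2.1000e-01] deg 11.94
[[-1.0, -0.4], [0.4, -0.8], [0.7, 0.7], [-0.9, 0.6], [-0.7, 0.3], [0.7, -0.1], [0.4, 0.3], [-0.2, 1.0], [0.6, -0.4], [0.9, 0.3], [-0.3, 1.0], [0.1, -0.2], [0.0, -0.4], [0.5, 0.3], [0.6, 0.5], [-0.0, -0.3]]
right [ 4.9390e+02 -2.9155e+02  4.9450e+01  4.2000e-01] deg 23.8
[[-1.7, 0.1], [0.6, -0.6], [1.4, 0.8], [-1.1, 0.9], [-0.6, 0.8], [-0.2, -0.3], [1.4, -0.4], [-0.3, 0.7], [0.6, -0.6], [1.5, -0.1], [0.0, 0.8], [-0.6, -0.3], [0.6, -0.4], [1.0, 0.4], [-0.1, 0.4], [-0.6, 0.1]]
dock [ 5.8335e+02 -4.2770e+01  4.4700e+00  4.0000e-01] deg 23.03
[[-1.0, 0.5], [1.1, -0.2], [0.7, -0.1], [-1.2, 1.3], [1.0, 0.5], [0.6, -0.6], [-0.1, 0.2]]
```

Both views fit consistently, with residuals of about 1 px (2 mm). Next I move over the left cassette and look with the wrist camera.

```bash
cat > d.py <<'E'
import sys,numpy as np
from bench import manip
def delta(x,y,z,yaw):
    o=manip.get_obs();R=np.array(o["orientation"]);p=np.array(o["eef_pos"])
    d=R.T@(np.array([x,y,z])-p)/40
    a=np.degrees(np.arctan2(R[1,1],R[0,1]));e=(yaw+90-a+90)%180-90
    ex=R.T@np.array([0,0,-1.])
    # tilt: tool z should be down
    w=np.degrees(np.cross([0,0,1],ex))/8
    print("t",round(o["time_s"],2),"shift",d.round(3),"wz",round(-e/8,3),"tilt",w.round(3),"pos",p.round(1),"F",np.round(o["force"],2),"w",round(o["gripper_width"],1),"j",np.round(o["joints"],2))
if __name__=="__main__": delta(*map(float,sys.argv[1:5]))
E
python3 d.py 438 252 345 11.9
python3 -m inch '[{"x":-0.9,"y":-0.5},{"x":-1,"y":-0.55},{"x":-1,"y":-0.55},{"x":-1,"y":-0.5},{"x":-1,"y":-0.5}]'
python3 -m inch '[{"x":-1,"y":-0.55},{"x":-1,"y":-0.55},{"x":-1,"y":-0.5},{"x":-0.6,"y":-0.5},{"wz":0}]'
python3 d.py 438 252 345 11.9
```

```text
t 0.15 shift [-8.693 -4.581  1.485] wz -3.563 tilt [-0.007 -0.002  0.   ] pos [157.2 527.  404.3] F [-0.14 -0.08  0.01] w 88.3 j [ 1.07  0.38  1.3   0.    1.46 -0.22]
t 0.15 shift [-8.693 -4.581  1.485] wz -3.563 tilt [-0.007 -0.002  0.   ] pos [157.2 527.  404.3] F [-0.14 -0.08  0.01] w 88.3 j [ 1.07  0.38  1.3   0.    1.46 -0.22]schema error: expected keys x, y, z, wx, wy, wz
schema error: expected keys x, y, z, wx, wy, wz
```

```bash

python3 -m inch '[{"x":-0.9,"y":-0.5,"z":0,"wx":0,"wy":0,"wz":0},{"x":-1,"y":-0.55,"z":0,"wx":0,"wy":0,"wz":0},{"x":-1,"y":-0.55,"z":0,"wx":0,"wy":0,"wz":0},{"x":-1,"y":-0.5,"z":0,"wx":0,"wy":0,"wz":0},{"x":-1,"y":-0.5,"z":0,"wx":0,"wy":0,"wz":0}]'
python3 -m inch '[{"x":-1,"y":-0.55,"z":0,"wx":0,"wy":0,"wz":0},{"x":-1,"y":-0.55,"z":0,"wx":0,"wy":0,"wz":0},{"x":-1,"y":-0.5,"z":0,"wx":0,"wy":0,"wz":0},{"x":-0.7,"y":-0.4,"z":0,"wx":0,"wy":0,"wz":0},{"x":0,"y":0,"z":0.4,"wx":0,"wy":0,"wz":-0.9}]'
python3 -m inch '[{"x":0,"y":0,"z":0.4,"wx":0,"wy":0,"wz":-0.9},{"x":0,"y":0,"z":0.4,"wx":0,"wy":0,"wz":-0.9},{"x":0,"y":0,"z":0.3,"wx":0,"wy":0,"wz":-0.9},{"x":0,"y":0,"z":0,"wx":0,"wy":0,"wz":0},{"x":0,"y":0,"z":0,"wx":0,"wy":0,"wz":0}]'
python3 d.py 438 252 345 11.9
```

```text
time_s: 0.65
eef_pos: [316.2, 369.9, 404.7]
orientation: [[-0.958, 0.286, -0.0], [0.286, 0.958, -0.0], [0.0, -0.0, -1.0]]
force: [0.4, 0.4, 0.4]
gripper_width: 88.2
time_s: 1.15
eef_pos: [436.8, 250.0, 389.6]
orientation: [[-0.986, 0.166, 0.004], [0.166, 0.986, 0.0], [-0.003, 0.001, -1.0]]
force: [-0.8, 0.4, -0.6]
gripper_width: 88.2
time_s: 1.65
eef_pos: [434.3, 252.5, 345.0]
orientation: [[-0.978, -0.208, -0.0], [-0.208, 0.978, -0.0], [0.0, 0.0, -1.0]]
force: [-0.1, 0.5, -0.0]
gripper_width: 88.2
t 1.65 shift [-0.087 -0.031 -0.   ] wz 0.013 tilt [ 0.    -0.001  0.   ] pos [434.3 252.5 345. ] F [-0.06  0.46 -0.02] w 88.2 j [ 0.29  0.35  1.53  0.    1.26 -1.49]
```

```bash
cat > w.py <<'E'
import sys,cv2,json,numpy as np
from bench import manip
o=manip.get_obs();im=manip.camera("wrist");n=sys.argv[1]
cv2.imwrite(f"pics/{n}.png",im[:,:,::-1]);json.dump({"R":np.array(o["orientation"]).tolist(),"p":np.array(o["eef_pos"]).tolist()},open(f"pics/{n}.json","w"))
E
python3 w.py wl
```

```text
(no output)
```

View pics/wl.png

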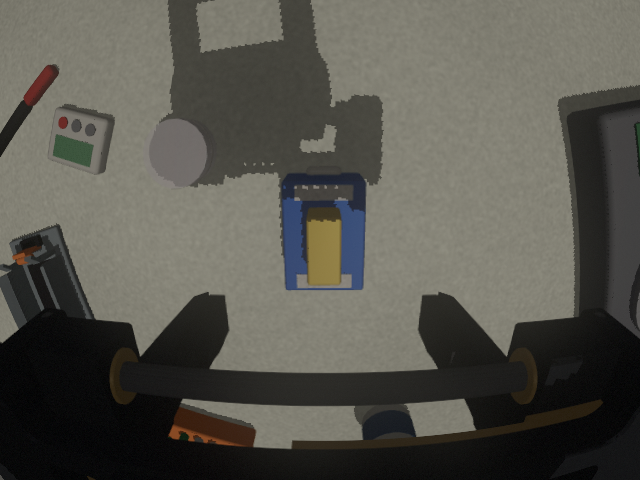

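The wrist view shows the left cassette centred, with its deck spanning about (283–365, 178–290) and the ridge top at (307–342, 208–287). I'll fit the pose from these.

```bash
cat >> h.py <<'E'
import json
CW=manip.get_calibration("wrist")
def wproj(n,P):
    d=json.load(open(f"pics/{n}.json"));R=np.array(d["R"]);p=np.array(d["p"]);T=np.array(CW["T_tool_cam"])
    c=((np.asarray(P)-p)@R-T[:3,3])@T[:3,:3]
    th=np.arctan2(np.hypot(c[:,0],c[:,1]),c[:,2]);ph=np.arctan2(c[:,1],c[:,0]);K=CW["K"]
    return np.stack([K[0][2]+K[0][0]*th*np.cos(ph),K[1][2]+K[1][1]*th*np.sin(ph)],1)
_p=proj
def proj(n,P): return _p(n,P) if n in C else wproj(n,P)
def zoom(n,x,y,w,h,f,out):
    import cv2;im=cv2.imread(f"pics/{n}.png");cv2.imwrite(f"pics/{out}.png",cv2.resize(im[y:y+h,x:x+w],None,fx=f,fy=f,interpolation=cv2.INTER_CUBIC))
E
python3 -c "
from h import *
zoom('wl',265,160,120,145,4,'wlz')"
```

```text
(no output)
```

View pics/wlz.png

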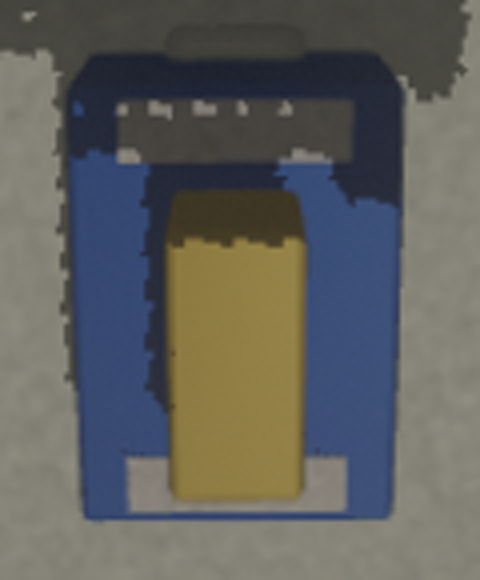

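```bash
cat > m2.py <<'E'
from h import *
D=[(-45,-32,0),(-45,32,0),(45,32,0),(45,-32,0)];R=[(-25,-12,34),(-25,12,34),(25,12,34),(25,-12,34)]
o=[("wl",D,u([(70,92),(402,92),(392,518),(84,518)],(265,160),4)),("wl",R,u([(167,240),(304,240),(302,498),(173,498)],(265,160),4))]
x,r=fit(o,[438,252,49,.2]);print(x.round(2),np.degrees(x[3]));print(r.reshape(-1,2).round(1).tolist())
E
python3 m2.py
```

```text
[4.4010e+02 2.5423e+02 4.0540e+01 2.1000e-01] 12.251999138249928
[[0.0, 0.5], [-0.2, 0.2], [-0.9, -0.0], [0.5, 0.2], [0.1, -0.9], [0.4, -1.0], [0.1, 0.3], [-0.2, 0.4]]
```

```bash
python3 d.py 439 253 219.5 12.1
python3 -m inch '[{"x":-0.11,"y":-0.04,"z":0.5,"wx":0,"wy":0,"wz":0},{"x":0,"y":0,"z":0.8,"wx":0,"wy":0,"wz":0},{"x":0,"y":0,"z":0.8,"wx":0,"wy":0,"wz":0},{"x":0,"y":0,"z":0.6,"wx":0,"wy":0,"wz":0},{"x":0,"y":0,"z":0.35,"wx":0,"wy":0,"wz":0}]' 56 20
python3 d.py 439 253 219.5 12.1
```

```text
t 1.7 shift [-0.114 -0.012  3.146] wz -0.009 tilt [ 0.001  0.006 -0.   ] pos [434.4 252.5 345.3] F [0.06 0.14 0.18] w 88.0 j [ 0.29  0.35  1.53  0.    1.26 -1.49]
time_s: 2.2
eef_pos: [438.8, 251.8, 221.7]
orientation: [[-0.978, -0.209, -0.001], [-0.209, 0.978, -0.0], [0.001, -0.0, -1.0]]
force: [0.1, -0.5, -0.4]
gripper_width: 56.0
t 2.2 shift [-0.01   0.028  0.055] wz -0.005 tilt [-0.    -0.007  0.   ] pos [438.8 251.8 221.7] F [ 0.06 -0.46 -0.39] w 56.0 j [ 0.29  0.52  1.67  0.    0.94 -1.49]
```

```bash

python3 -m inch '[{"x":0,"y":0.03,"z":0.05,"wx":0,"wy":0,"wz":0},{"x":0,"y":0,"z":0,"wx":0,"wy":0,"wz":0},{"x":0,"y":0,"z":0,"wx":0,"wy":0,"wz":0},{"x":0,"y":0,"z":0,"wx":0,"wy":0,"wz":0},{"x":0,"y":0,"z":0,"wx":0,"wy":0,"wz":0}]' 10 40
python3 d.py 439 253 219.5 12.1
```

```text
time_s: 2.7
eef_pos: [438.7, 253.1, 221.6]
orientation: [[-0.977, -0.211, 0.002], [-0.211, 0.977, 0.001], [-0.002, 0.0, -1.0]]
force: [-0.4, 0.9, 3.6]
gripper_width: 23.7
t 2.7 shift [-0.006 -0.004  0.052] wz 0.01 tilt [ 0.002  0.012 -0.   ] pos [438.7 253.1 221.6] F [-0.36  0.93  3.55] w 23.7 j [ 0.29  0.52  1.67  0.    0.94 -1.49]
```

Gripped at 23.7 mm, which matches the ridge. Now lifting to weigh it.

```bash

python3 -m inch '[{"x":0,"y":0,"z":-0.2,"wx":0,"wy":0,"wz":0},{"x":0,"y":0,"z":-0.4,"wx":0,"wy":0,"wz":0},{"x":0,"y":0,"z":-0.4,"wx":0,"wy":0,"wz":0},{"x":0,"y":0,"z":0,"wx":0,"wy":0,"wz":0},{"x":0,"y":0,"z":0,"wx":0,"wy":0,"wz":0}]'
for i in 1 2; do python3 -m inch '[{"x":0,"y":0,"z":0,"wx":0,"wy":0,"wz":0},{"x":0,"y":0,"z":0,"wx":0,"wy":0,"wz":0},{"x":0,"y":0,"z":0,"wx":0,"wy":0,"wz":0}]';done
python3 d.py 439 253 219.5 12.1
```

```text
time_s: 3.2
eef_pos: [438.5, 252.9, 260.8]
orientation: [[-0.977, -0.211, 0.0], [-0.211, 0.977, 0.0], [-0.0, -0.0, -1.0]]
force: [-0.4, -0.3, -2.4]
gripper_width: 23.8
time_s: 3.5
eef_pos: [438.6, 252.9, 260.3]
orientation: [[-0.977, -0.211, -0.001], [-0.211, 0.977, -0.0], [0.001, -0.0, -1.0]]
force: [-0.7, -0.2, -1.5]
gripper_width: 23.7
time_s: 3.8
eef_pos: [438.6, 253.0, 260.7]
orientation: [[-0.977, -0.211, -0.0], [-0.211, 0.977, -0.0], [0.0, -0.0, -1.0]]
force: [-0.2, -0.4, -0.2]
gripper_width: 23.6
t 3.8 shift [-9.00e-03 -1.00e-03  1.03e+00] wz 0.012 tilt [-0.    -0.001  0.   ] pos [438.6 253.  260.7] F [-0.18 -0.38 -0.24] w 23.6 j [ 0.29  0.47  1.63 -0.    1.04 -1.49]
```

```bash

for i in 1 2 3 4 5 6 7 8 9 10; do python3 -m inch '[{"x":0,"y":0,"z":0,"wx":0,"wy":0,"wz":0}]' | grep force;done; python3 w.py wl2; python3 -c "
from bench import manip
import cv2; cv2.imwrite('pics/s2.png',manip.camera('side')[120:260,200:380,::-1].repeat(4,0).repeat(4,1))"
```

```text
force: [0.1, -0.3, -1.8]
force: [-0.3, 1.1, -2.6]
force: [0.4, -0.2, -1.4]
force: [-0.5, 0.3, -1.9]
force: [-0.0, 0.0, -1.5]
force: [0.5, 0.0, -1.3]
force: [-0.1, -0.8, -1.4]
force: [-0.5, 0.2, -1.9]
force: [0.3, 0.0, -1.6]
force: [0.3, 0.3, -1.5]
```

View pics/s2.png

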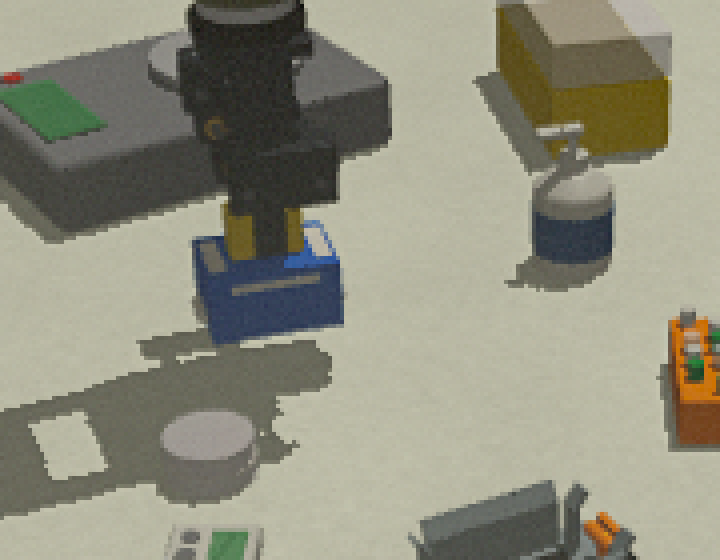

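The picture shows the cassette held level in the air at about (267,280). The force averages −1.65 N, roughly 150 g, so this is the light one. I'm putting it back where it stood.

```bash

python3 -m inch '[{"x":0,"y":0,"z":0.4,"wx":0,"wy":0,"wz":0},{"x":0,"y":0,"z":0.35,"wx":0,"wy":0,"wz":0},{"x":0,"y":0,"z":0.15,"wx":0,"wy":0,"wz":0},{"x":0,"y":0,"z":0.08,"wx":0,"wy":0,"wz":0},{"x":0,"y":0,"z":0,"wx":0,"wy":0,"wz":0}]'
python3 -m inch '[{"x":0,"y":0,"z":0.02,"wx":0,"wy":0,"wz":0},{"x":0,"y":0,"z":0,"wx":0,"wy":0,"wz":0}]'
python3 -m inch '[{"x":0,"y":0,"z":0,"wx":0,"wy":0,"wz":0},{"x":0,"y":0,"z":0,"wx":0,"wy":0,"wz":0},{"x":0,"y":0,"z":0,"wx":0,"wy":0,"wz":0},{"x":0,"y":0,"z":0,"wx":0,"wy":0,"wz":0},{"x":0,"y":0,"z":0,"wx":0,"wy":0,"wz":0}]' 56
python3 -m inch '[{"x":0,"y":0,"z":-0.3,"wx":0,"wy":0,"wz":0},{"x":0,"y":0,"z":-0.8,"wx":0,"wy":0,"wz":0},{"x":0,"y":0,"z":-0.8,"wx":0,"wy":0,"wz":0},{"x":0,"y":0,"z":-0.8,"wx":0,"wy":0,"wz":0},{"x":0,"y":0,"z":-0.4,"wx":0,"wy":0,"wz":0}]'
python3 d.py 493 -291 345 23.8;python3 w.py wl3
```

```text
time_s: 5.4
eef_pos: [438.7, 253.1, 221.8]
orientation: [[-0.977, -0.211, 0.0], [-0.211, 0.977, 0.0], [-0.0, 0.0, -1.0]]
force: [0.3, 0.2, -0.4]
gripper_width: 23.7
time_s: 5.6
eef_pos: [438.7, 253.1, 221.4]
orientation: [[-0.977, -0.211, 0.001], [-0.211, 0.977, 0.0], [-0.001, 0.0, -1.0]]
force: [-1.8, 1.3, 4.4]
gripper_width: 23.9
time_s: 6.1
eef_pos: [438.6, 252.9, 220.7]
orientation: [[-0.977, -0.211, -0.0], [-0.211, 0.977, -0.0], [0.0, -0.0, -1.0]]
force: [-0.2, 0.2, -0.4]
gripper_width: 56.2
time_s: 6.6
eef_pos: [438.6, 253.0, 347.3]
orientation: [[-0.977, -0.211, 0.003], [-0.211, 0.977, 0.001], [-0.004, 0.0, -1.0]]
force: [-0.4, 0.0, -0.2]
gripper_width: 56.1
t 6.6 shift [  1.546 -13.58    0.05 ] wz -1.45 tilt [ 0.002  0.026 -0.   ] pos [438.6 253.  347.3] F [-0.44  0.02 -0.25] w 56.1 j [ 0.29  0.36  1.51 -0.    1.27 -1.49]
```

View pics/wl3.png

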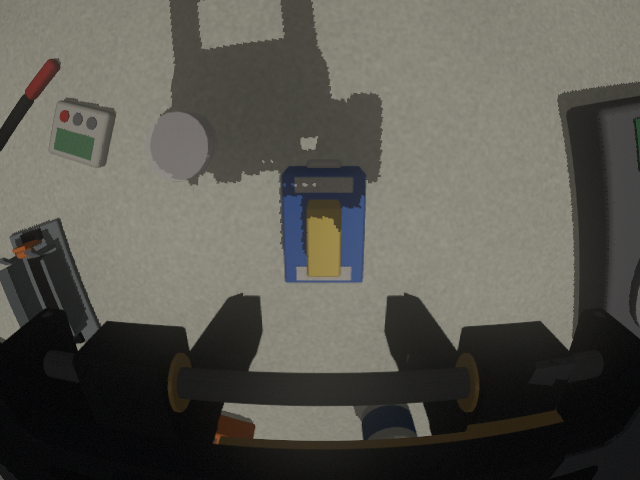

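The light cassette is standing upright where it was, at about (324,225). On to the right one.

```bash

for i in 1 2; do :; done
python3 -m inch '[{"x":0.1,"y":-0.7,"z":0,"wx":0,"wy":0,"wz":0},{"x":0.1,"y":-1,"z":0,"wx":0,"wy":0,"wz":0},{"x":0.1,"y":-1,"z":0,"wx":0,"wy":0,"wz":0},{"x":0.1,"y":-1,"z":0,"wx":0,"wy":0,"wz":0},{"x":0.1,"y":-1,"z":0,"wx":0,"wy":0,"wz":0}]'
python3 -m inch '[{"x":0.1,"y":-1,"z":0,"wx":0,"wy":0,"wz":0},{"x":0.1,"y":-1,"z":0,"wx":0,"wy":0,"wz":0},{"x":0.1,"y":-1,"z":0,"wx":0,"wy":0,"wz":0},{"x":0.1,"y":-1,"z":0,"wx":0,"wy":0,"wz":0},{"x":0.1,"y":-1,"z":0,"wx":0,"wy":0,"wz":0}]'
python3 -m inch '[{"x":0.15,"y":-1,"z":0,"wx":0,"wy":0,"wz":0},{"x":0.15,"y":-1,"z":0,"wx":0,"wy":0,"wz":0},{"x":0.15,"y":-1,"z":0,"wx":0,"wy":0,"wz":0},{"x":0.1,"y":-0.9,"z":0,"wx":0,"wy":0,"wz":-0.7},{"x":0,"y":0,"z":0,"wx":0,"wy":0,"wz":-0.75}]'
python3 -m inch '[{"x":0,"y":0,"z":0,"wx":0,"wy":0,"wz":0},{"x":0,"y":0,"z":0,"wx":0,"wy":0,"wz":0}]' 
python3 d.py 493 -291 345 23.8;python3 w.py wr
```

```text
time_s: 7.15
eef_pos: [458.6, 63.4, 344.1]
orientation: [[-0.977, -0.211, -0.001], [-0.211, 0.977, 0.0], [0.001, 0.0, -1.0]]
force: [1.0, 0.0, -0.3]
gripper_width: 56.1
time_s: 7.65
eef_pos: [481.3, -136.4, 344.0]
orientation: [[-0.977, -0.211, -0.001], [-0.211, 0.977, 0.001], [0.001, 0.001, -1.0]]
force: [0.8, -0.3, -0.1]
gripper_width: 56.0
time_s: 8.15
eef_pos: [492.8, -295.8, 343.2]
orientation: [[-0.915, -0.404, -0.001], [-0.404, 0.915, -0.0], [0.001, 0.0, -1.0]]
force: [1.2, -0.1, -0.2]
gripper_width: 56.0
time_s: 8.35
eef_pos: [492.9, -291.5, 344.1]
orientation: [[-0.916, -0.401, -0.001], [-0.401, 0.916, 0.001], [0.0, 0.001, -1.0]]
force: [-0.0, -0.2, 0.2]
gripper_width: 56.2
t 8.35 shift [-0.008  0.01  -0.021] wz -0.019 tilt [ 0.008 -0.003  0.   ] pos [ 492.9 -291.5  344.1] F [-0.04 -0.24  0.21] w 56.2 j [-0.74  0.47  1.33  0.    1.34 -2.72]
```

View pics/wr.png

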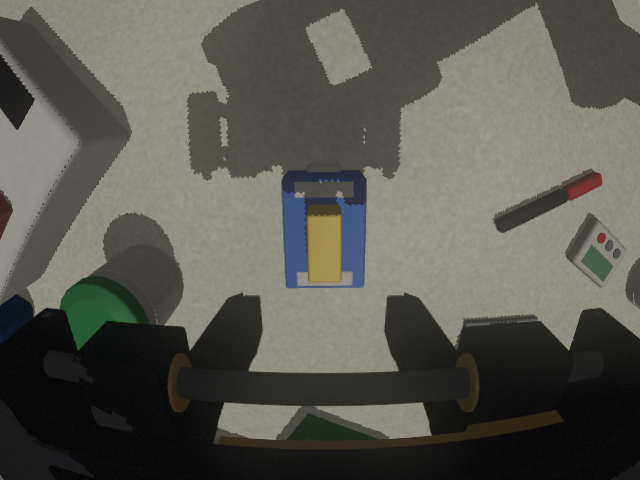

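```bash
python3 -c "
from h import *
zoom('wr',265,155,120,145,4,'wrz')"
```

```text
(no output)
```

View pics/wrz.png

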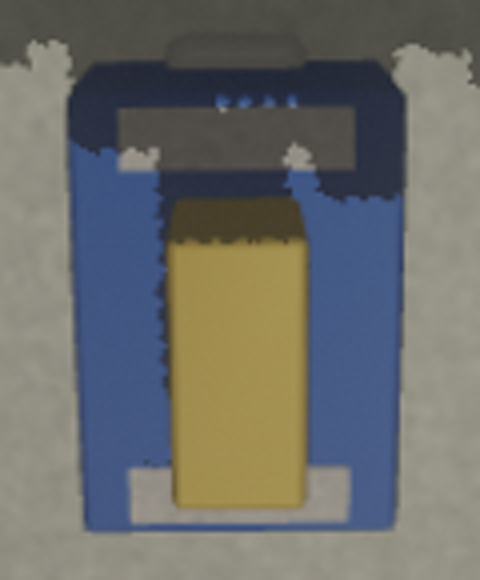

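```bash
cat > m3.py <<'E'
from h import *
D=[(-45,-32,0),(-45,32,0),(45,32,0),(45,-32,0)];R=[(-25,-12,34),(-25,12,34),(25,12,34),(25,-12,34)]
o=[("wr",D,u([(70,100),(405,100),(395,528),(86,528)],(265,155),4)),("wr",R,u([(168,245),(307,245),(305,507),(176,507)],(265,155),4))]
x,r=fit(o,[493,-292,49,.4]);print(x.round(2),np.degrees(x[3]));print(r.reshape(-1,2).round(1).tolist())
E
python3 m3.py
python3 d.py 495 -290.8 220.5 23.8
```

```text
[ 4.9528e+02 -2.8872e+02  4.0460e+01  4.2000e-01] 24.020709879615175
[[0.3, 0.4], [-0.4, -0.1], [-0.8, -0.1], [0.4, 0.4], [0.3, -0.5], [0.3, -0.7], [0.1, 0.2], [-0.3, 0.4]]
t 8.4 shift [-0.052 -0.013  3.097] wz -0.013 tilt [ 0.005 -0.002  0.   ] pos [ 493.  -291.2  344.4] F [ 0.4  -0.08 -0.04] w 56.2 j [-0.74  0.47  1.33  0.    1.34 -2.72]
```

```bash
cat >> m3.py <<'E'
f=lambda q:np.concatenate([(proj(n,model([q[0],q[1],50,q[2]],M))-uv).ravel() for n,M,uv in o])
r=least_squares(f,[493,-292,.4]);print("z50",r.x.round(2),np.degrees(r.x[2]),r.cost)
E
python3 m3.py
python3 -m inch '[{"x":-0.05,"y":0.03,"z":0.5,"wx":0,"wy":0,"wz":0},{"x":0,"y":0,"z":0.8,"wx":0,"wy":0,"wz":0},{"x":0,"y":0,"z":0.8,"wx":0,"wy":0,"wz":0},{"x":0,"y":0,"z":0.6,"wx":0,"wy":0,"wz":0},{"x":0,"y":0,"z":0.35,"wx":0,"wy":0,"wz":0}]' 56 40
python3 -m inch '[{"x":0,"y":0,"z":0,"wx":0,"wy":0,"wz":0},{"x":0,"y":0,"z":0,"wx":0,"wy":0,"wz":0}]'
python3 d.py 495 -290.5 220.5 23.8
```

```text
[ 4.9528e+02 -2.8872e+02  4.0460e+01  4.2000e-01] 24.020709879615175
[[0.3, 0.4], [-0.4, -0.1], [-0.8, -0.1], [0.4, 0.4], [0.3, -0.5], [0.3, -0.7], [0.1, 0.2], [-0.3, 0.4]]
z50 [ 4.9262e+02 -2.8992e+02  4.2000e-01] 24.03795776407049 16.22338941450174
time_s: 8.9
eef_pos: [494.1, -288.9, 220.9]
orientation: [[-0.915, -0.403, -0.002], [-0.403, 0.915, 0.002], [0.001, 0.002, -1.0]]
force: [-0.6, -0.3, 0.6]
gripper_width: 56.2
time_s: 9.1
eef_pos: [494.5, -289.6, 223.3]
orientation: [[-0.915, -0.403, 0.0], [-0.403, 0.915, -0.0], [-0.0, -0.0, -1.0]]
force: [-0.3, 0.6, 0.6]
gripper_width: 55.9
t 9.1 shift [-0.002 -0.026  0.07 ] wz -0.002 tilt [-0.003  0.001  0.   ] pos [ 494.5 -289.6  223.3] F [-0.26  0.64  0.64] w 55.9 j [-0.74  0.61  1.48 -0.    1.05 -2.72]
```

```bash

python3 -m inch '[{"x":0,"y":0,"z":0.05,"wx":0,"wy":0,"wz":0},{"x":0,"y":0,"z":0,"wx":0,"wy":0,"wz":0},{"x":0,"y":0,"z":0,"wx":0,"wy":0,"wz":0},{"x":0,"y":0,"z":0,"wx":0,"wy":0,"wz":0},{"x":0,"y":0,"z":0,"wx":0,"wy":0,"wz":0}]' 10 50
python3 d.py 495 -290.5 220.5 23.8
python3 -m inch '[{"x":0,"y":0,"z":-0.2,"wx":0,"wy":0,"wz":0},{"x":0,"y":0,"z":-0.6,"wx":0,"wy":0,"wz":0},{"x":0,"y":0,"z":-0.8,"wx":0,"wy":0,"wz":0},{"x":0,"y":0,"z":-0.8,"wx":0,"wy":0,"wz":0},{"x":0,"y":0,"z":-0.6,"wx":0,"wy":0,"wz":0}]'
python3 -m inch '[{"x":0,"y":0,"z":0,"wx":0,"wy":0,"wz":0},{"x":0,"y":0,"z":0,"wx":0,"wy":0,"wz":0},{"x":0,"y":0,"z":0,"wx":0,"wy":0,"wz":0}]'
for i in 1 2 3 4 5 6; do python3 -m inch '[{"x":0,"y":0,"z":0,"wx":0,"wy":0,"wz":0}]' | grep force;done
python3 d.py 583 -43 345 23; python3 w.py wg
```

```text
time_s: 9.6
eef_pos: [494.3, -289.9, 221.0]
orientation: [[-0.915, -0.403, 0.0], [-0.403, 0.915, -0.0], [-0.0, -0.0, -1.0]]
force: [-0.6, 0.9, 0.6]
gripper_width: 23.7
t 9.6 shift [-0.01  -0.021  0.012] wz -0.001 tilt [-0.001  0.001  0.   ] pos [ 494.3 -289.9  221. ] F [-0.55  0.85  0.65] w 23.7 j [-0.74  0.61  1.48  0.    1.05 -2.72]
time_s: 10.1
eef_pos: [494.1, -289.8, 342.9]
orientation: [[-0.915, -0.404, 0.001], [-0.404, 0.915, -0.001], [-0.0, -0.001, -1.0]]
force: [-0.7, -0.3, -3.6]
gripper_width: 23.9
time_s: 10.4
eef_pos: [494.1, -289.8, 338.9]
orientation: [[-0.915, -0.403, -0.003], [-0.403, 0.915, 0.002], [0.001, 0.003, -1.0]]
force: [-0.2, -0.1, -4.8]
gripper_width: 23.5
force: [-0.5, 0.3, -4.2]
force: [-0.8, 0.6, -4.6]
force: [1.1, 0.4, -3.3]
force: [0.4, 1.1, -4.1]
force: [-1.2, -0.3, -4.3]
force: [0.2, 0.2, -3.9]
t 11.0 shift [-4.52   4.754 -0.107] wz 0.1 tilt [-0. -0.  0.] pos [ 494.3 -289.9  340.7] F [ 0.21  0.18 -3.91] w 23.7 j [-0.74  0.47  1.34 -0.    1.33 -2.72]
```

View pics/wg.png

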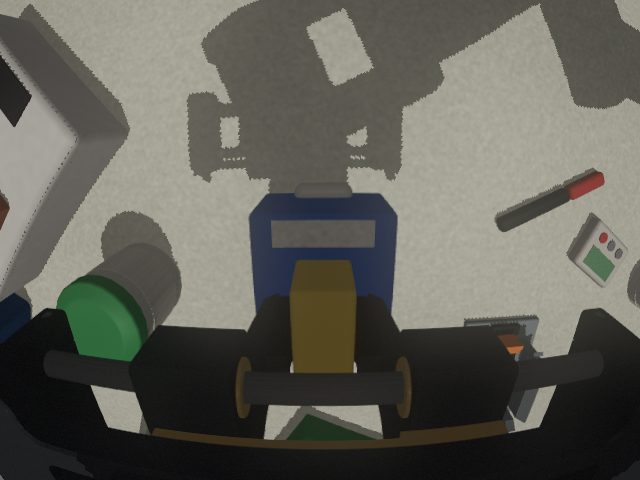

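About 4.1 N (≈ 420 g), so this is the full cassette, held level. I'll park beyond the dock with the wrist camera above it to measure the dock before inserting.

```bash

python3 d.py 703 8 345 23
python3 -m inch '[{"x":-0.4,"y":0.4,"z":-0.1,"wx":0,"wy":0,"wz":0},{"x":-0.7,"y":0.4,"z":0,"wx":0,"wy":0,"wz":0},{"x":-0.8,"y":0.5,"z":0,"wx":0,"wy":0,"wz":0},{"x":-0.8,"y":0.5,"z":0,"wx":0,"wy":0,"wz":0},{"x":-0.8,"y":0.5,"z":0,"wx":0,"wy":0,"wz":0}]'
python3 -m inch '[{"x":-0.8,"y":0.5,"z":0,"wx":0,"wy":0,"wz":0},{"x":-0.8,"y":0.5,"z":0,"wx":0,"wy":0,"wz":0},{"x":-0.8,"y":0.5,"z":0,"wx":0,"wy":0,"wz":0},{"x":-0.8,"y":0.5,"z":0,"wx":0,"wy":0,"wz":0},{"x":-0.6,"y":0.4,"z":0,"wx":0,"wy":0,"wz":0}]'
python3 -m inch '[{"x":-0.4,"y":0.2,"z":0,"wx":0,"wy":0,"wz":0},{"x":0,"y":0,"z":0,"wx":0,"wy":0,"wz":0},{"x":0,"y":0,"z":0,"wx":0,"wy":0,"wz":0}]'
python3 d.py 703 8 345 23; python3 w.py wd
```

```text
t 11.05 shift [-7.78   4.711 -0.106] wz 0.099 tilt [-0.  0.  0.] pos [ 494.3 -290.   340.8] F [ 0.14  0.29 -3.96] w 23.3 j [-0.74  0.47  1.34  0.    1.33 -2.72]
time_s: 11.55
eef_pos: [585.9, -148.0, 344.9]
orientation: [[-0.915, -0.403, 0.0], [-0.403, 0.915, -0.0], [-0.0, -0.0, -1.0]]
force: [0.4, -1.6, -4.1]
gripper_width: 23.5
time_s: 12.05
eef_pos: [686.5, 1.9, 344.5]
orientation: [[-0.915, -0.404, -0.0], [-0.404, 0.915, 0.0], [-0.0, 0.0, -1.0]]
force: [0.4, -1.6, -3.5]
gripper_width: 23.6
time_s: 12.35
eef_pos: [696.9, 13.6, 344.4]
orientation: [[-0.915, -0.404, -0.001], [-0.404, 0.915, -0.0], [0.001, 0.0, -1.0]]
force: [-0.2, -0.5, -3.4]
gripper_width: 23.5
t 12.35 shift [-0.082 -0.188 -0.016] wz 0.102 tilt [ 0.001 -0.006  0.   ] pos [696.9  13.6 344.4] F [-0.19 -0.51 -3.42] w 23.5 j [-0.15  0.69  0.92 -0.    1.53 -2.14]
```

View pics/wd.png

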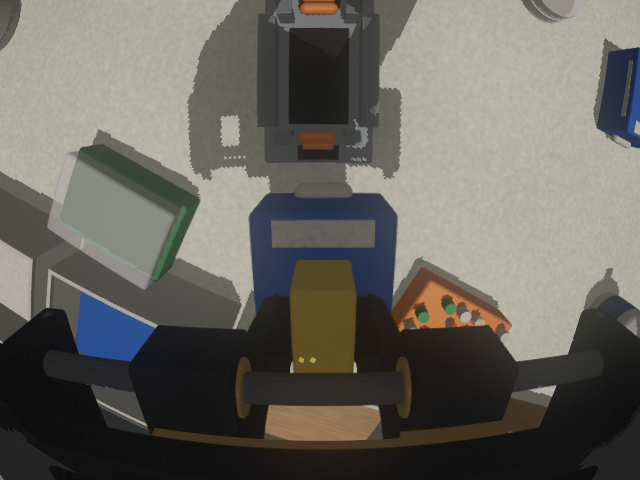

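```bash

python3 -m inch '[{"x":0.3,"y":-0.1,"z":0,"wx":0,"wy":0,"wz":0},{"x":0.4,"y":-0.1,"z":0,"wx":0,"wy":0,"wz":0},{"x":0,"y":0,"z":0,"wx":0,"wy":0,"wz":0},{"x":0,"y":0,"z":0,"wx":0,"wy":0,"wz":0}]'
python3 w.py wd2; python3 -c "
from h import *
zoom('wd2',225,0,190,210,3.5,'wd2z')"
```

```text
time_s: 12.8
eef_pos: [674.5, -5.7, 345.2]
orientation: [[-0.916, -0.402, 0.001], [-0.402, 0.916, 0.0], [-0.001, -0.0, -1.0]]
force: [1.1, -1.0, -3.7]
gripper_width: 23.7
```

View pics/wd2z.png

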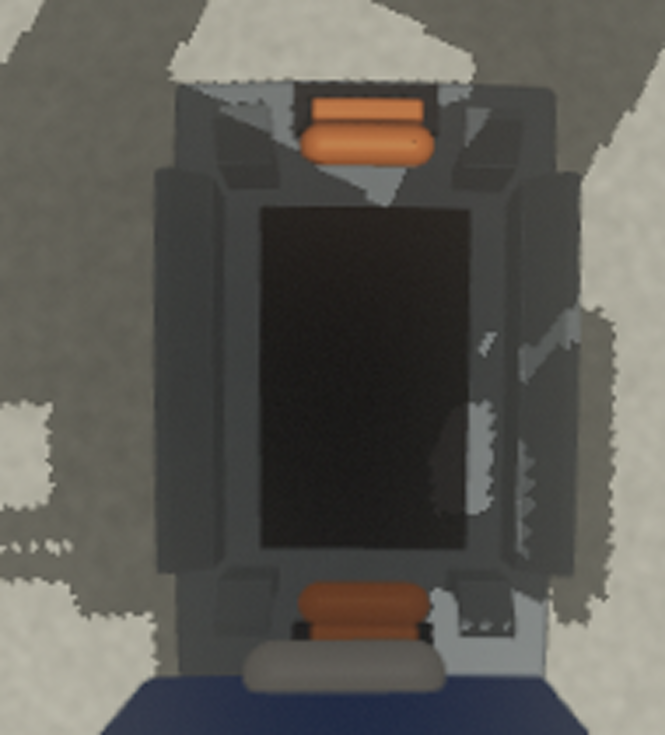

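```bash
cat > m4.py <<'E'
from h import *
S=np.array([(-1,-1),(-1,1),(1,1),(1,-1)],float)
def rect(a,b,z,idx=range(4)): return np.array([(S[i,0]*a,S[i,1]*b,z) for i in idx])
def solve(n,groups,q0):
    # groups: (z, [idx], uv, a0,b0)
    def f(p):
        out=[]
        for k,(z,idx,uv,_,_) in enumerate(groups):
            out.append((proj(n,model([p[0],p[1],0,p[2]],rect(p[3+2*k],p[4+2*k],z,idx)))-uv).ravel())
        return np.concatenate(out)
    p0=list(q0)+[v for g in groups for v in g[3:5]]
    r=least_squares(f,p0,x_scale=[1,1,.01]+[1]*(len(p0)-3));return r.x,f(r.x)
def show(t,x,r): print(t,x[:2].round(2),np.degrees(x[2]).round(2),"dims",x[3:].round(1),"res",np.abs(r).max().round(2))
A=range(4)
o=(265,155)
x,r=solve("wr",[(50,A,u([(70,100),(405,100),(395,528),(86,528)],o,4),45,32),(84,A,u([(168,245),(307,245),(305,507),(176,507)],o,4),25,12)],[493,-292,.4]);show("cass",x,r)
o=(225,0)
g=[(48,A,u([(155,171),(580,173),(573,575),(158,572)],o,3.5),40,50),
   (8.5,A,u([(260,208),(470,208),(467,548),(261,548)],o,3.5),40,25),
   (8,[0,1],u([(175,85),(555,88)],o,3.5),75,46),
   (30,A,u([(302,143),(432,143),(430,603),(300,603)],o,3.5),55,15)]
for gg in (g,g[:1],g[1:2],g[3:]):
    x,r=solve("wd2",gg,[583,-43,.4]);show("dock",x,r)
E
python3 m4.py
```

```text
cass [ 492.42 -290.01] 24.03 dims [43.4 31.3 23.7 11.5] res 0.43
dock [582.15 -40.86] 23.61 dims [43.6 44.5 41.8 25.  74.  45.6 52.9 14.6] res 0.33
dock [582.25 -40.89] 23.59 dims [43.6 44.5] res 0.23
dock [582.19 -40.82] 23.72 dims [41.8 25. ] res 0.16
dock [582.02 -40.88] 23.6 dims [52.9 14.6] res 0.27
```

```bash

python3 d.py 584 -41.1 278 23.6
python3 -m inch '[{"x":0.5,"y":0,"z":0,"wx":0,"wy":0,"wz":0.02},{"x":0.7,"y":0,"z":0.3,"wx":0,"wy":0,"wz":0},{"x":0.7,"y":0,"z":0.5,"wx":0,"wy":0,"wz":0},{"x":0.5,"y":0,"z":0.5,"wx":0,"wy":0,"wz":0},{"x":0,"y":0,"z":0.3,"wx":0,"wy":0,"wz":0}]'
python3 -m inch '[{"x":0,"y":0,"z":0,"wx":0,"wy":0,"wz":0},{"x":0,"y":0,"z":0,"wx":0,"wy":0,"wz":0}]'
python3 d.py 584 -41.1 278 23.6
```

```text
t 12.85 shift [2.436 0.095 1.675] wz 0.019 tilt [-0.002  0.004  0.   ] pos [674.7  -5.4 345.1] F [ 0.17  0.03 -3.62] w 23.9 j [-0.18  0.64  1.    0.    1.49 -2.17]
time_s: 13.35
eef_pos: [585.3, -44.0, 279.7]
orientation: [[-0.917, -0.4, -0.002], [-0.4, 0.917, 0.0], [0.002, 0.001, -1.0]]
force: [0.1, 0.4, -2.6]
gripper_width: 23.5
time_s: 13.55
eef_pos: [587.7, -43.3, 281.3]
orientation: [[-0.916, -0.401, 0.002], [-0.401, 0.916, -0.0], [-0.001, -0.001, -1.0]]
force: [0.4, 0.3, -3.3]
gripper_width: 23.4
t 13.55 shift [0.062 0.087 0.083] wz 0.007 tilt [-0.006  0.009  0.   ] pos [587.7 -43.3 281.3] F [ 0.39  0.26 -3.32] w 23.4 j [-0.27  0.56  1.37  0.    1.21 -2.26]
```

```bash

python3 -m inch '[{"x":0.06,"y":0.09,"z":0,"wx":0,"wy":0,"wz":0},{"x":0,"y":0,"z":0,"wx":0,"wy":0,"wz":0},{"x":0,"y":0,"z":0,"wx":0,"wy":0,"wz":0}]'
python3 d.py 584 -41.1 278 23.6; python3 w.py wh
python3 -c "
from bench import manip
import cv2,numpy as np
from h import zoom
for n in('top','side'): cv2.imwrite(f'pics/{n}3.png',manip.camera(n)[:,:,::-1])
zoom('side3',265,200,130,100,6,'side3z');zoom('top3',265,150,130,130,4.5,'top3z')
zoom('wh',220,100,200,150,4,'whz')"
```

```text
time_s: 13.85
eef_pos: [583.2, -40.9, 281.2]
orientation: [[-0.916, -0.401, 0.001], [-0.401, 0.916, -0.0], [-0.001, -0.001, -1.0]]
force: [-0.8, -0.5, -2.8]
gripper_width: 23.5
t 13.85 shift [-0.016 -0.012  0.081] wz 0.008 tilt [-0.004  0.006  0.   ] pos [583.2 -40.9 281.2] F [-0.76 -0.49 -2.75] w 23.5 j [-0.27  0.55  1.38  0.    1.2  -2.26]
```

View pics/side3z.png

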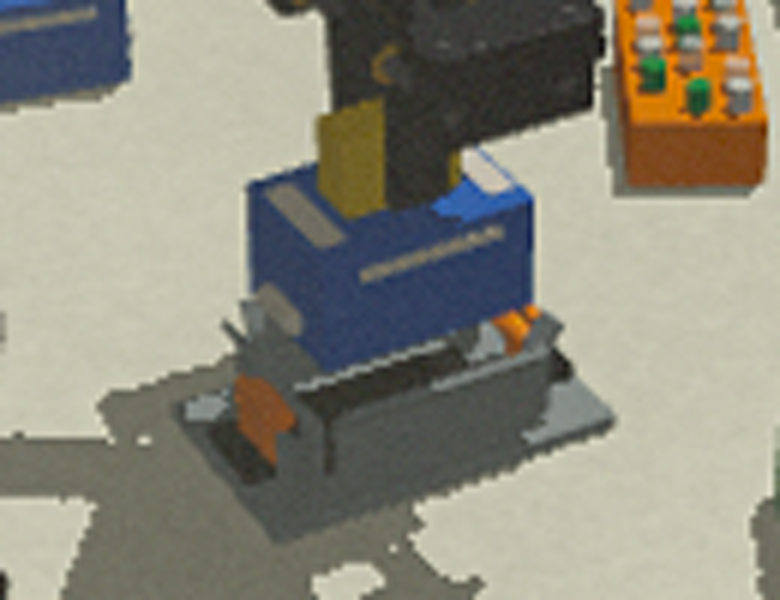

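View pics/top3z.png

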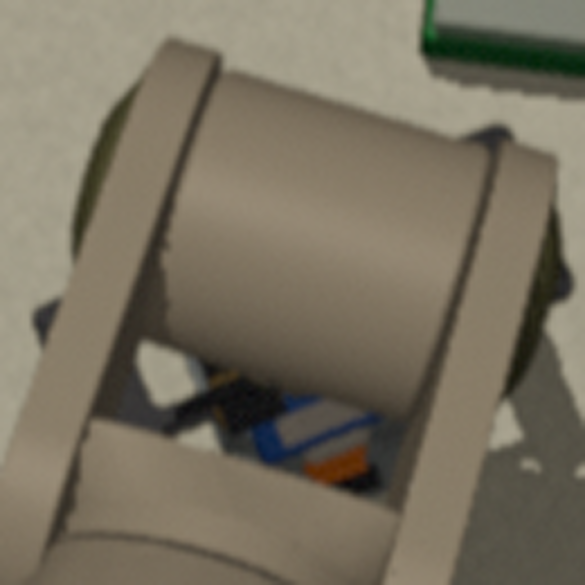

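View pics/whz.png

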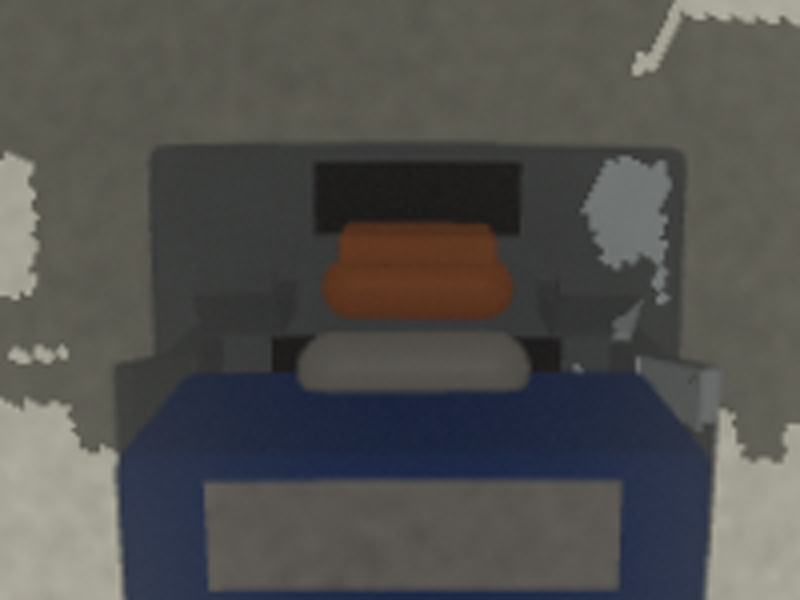

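```bash
cat > m5.py <<'E'
from h import *
import m as _m
z=110.2
uv=u([(533,195),(248,187),(322,370),(532,305)],(265,200),6)
M=[(45,-32,0),(-45,32,0),(-45,-32,-50),(45,-32,-50)]
for zz in (108,110,112):
  f=lambda q:(proj("side",model([q[0],q[1],zz,q[2]],M))-uv).ravel()
  r=least_squares(f,[583,-41,.41],x_scale=[1,1,.01]);print("cass side",r.x.round(2),np.degrees(r.x[2]),np.round(f(r.x),1))
uv2=u([(660,320),(205,490),(70,305)],(285,230),8);M2=[(75,-46,0),(-75,-46,-4),(-75,46,0)]
uv3=u([(615,420),(278,540),(180,410)],(265,200),6)
for w in(uv2,uv3):
  f=lambda q:(proj("side",model([q[0],q[1],8,q[2]],M2))-w).ravel()
  r=least_squares(f,[583,-41,.41],x_scale=[1,1,.01]);print("dock side",r.x.round(2),np.degrees(r.x[2]),np.round(f(r.x),1))
E
python3 m5.py | grep side
```

```text
cass side [ 5.8165e+02 -3.8130e+01  4.1000e-01] 23.699187699428407 [ 0.4  0.1 -1.  -1.2  0.4  0.8  0.2  0.1]
cass side [ 5.8136e+02 -4.1040e+01  4.1000e-01] 23.723441485712556 [ 0.4  0.1 -1.1 -1.2  0.4  0.8  0.2  0.1]
cass side [ 5.8108e+02 -4.3950e+01  4.1000e-01] 23.747973861947532 [ 0.5  0.  -1.2 -1.3  0.4  0.9  0.3  0.1]
dock side [ 5.8191e+02 -4.5940e+01  4.0000e-01] 23.107590215377208 [ 0.7  0.1  0.1 -0.1 -0.7 -0.1]
dock side [ 5.8365e+02 -4.4680e+01  4.0000e-01] 22.890217390967944 [ 1.3 -0.2 -0.1  0.7 -1.3 -0.8]
```

The side view shows the cassette just above the pocket. Wrist and side measurements agree within about 1 mm. Lowering in stages while watching the force.

```bash

python3 -m inch '[{"x":-0.02,"y":0.012,"z":0.1,"wx":0,"wy":0,"wz":0},{"x":0,"y":0,"z":0.15,"wx":0,"wy":0,"wz":0},{"x":0,"y":0,"z":0.15,"wx":0,"wy":0,"wz":0},{"x":0,"y":0,"z":0.1,"wx":0,"wy":0,"wz":0},{"x":0,"y":0,"z":0,"wx":0,"wy":0,"wz":0}]' - 60
python3 d.py 584 -41 246 23.6;
python3 -m inch '[{"x":0,"y":0,"z":0.1,"wx":0,"wy":0,"wz":0},{"x":0,"y":0,"z":0.1,"wx":0,"wy":0,"wz":0},{"x":0,"y":0,"z":0,"wx":0,"wy":0,"wz":0}]'
python3 d.py 584 -41 246 23.6;
```

```text
time_s: 14.5
eef_pos: [583.5, -40.4, 259.9]
orientation: [[-0.916, -0.401, -0.001], [-0.401, 0.916, 0.0], [0.001, 0.001, -1.0]]
force: [-0.4, -0.0, -4.4]
gripper_width: 23.6
t 14.5 shift [-0.006 -0.018  0.347] wz 0.004 tilt [ 0.007 -0.009  0.   ] pos [583.5 -40.4 259.9] F [-0.4  -0.02 -4.43] w 23.6 j [-0.27  0.58  1.41 -0.    1.16 -2.25]
time_s: 14.8
eef_pos: [583.5, -40.4, 252.2]
orientation: [[-0.916, -0.401, -0.001], [-0.401, 0.916, 0.0], [0.001, 0.001, -1.0]]
force: [-0.5, 0.5, -3.4]
gripper_width: 23.2
t 14.8 shift [-0.005 -0.019  0.154] wz 0.004 tilt [ 0.004 -0.006  0.   ] pos [583.5 -40.4 252.2] F [-0.51  0.52 -3.4 ] w 23.2 j [-0.27  0.59  1.42 -0.    1.14 -2.25]
```

The underside is now below the straight wall top with no lateral force, so it has entered the pocket cleanly. Continuing onto the clips.

```bash

for i in 1 2 3; do python3 -m inch '[{"x":0,"y":0,"z":0.08,"wx":0,"wy":0,"wz":0},{"x":0,"y":0,"z":0,"wx":0,"wy":0,"wz":0}]' | egrep 'eef|force';done
```

```text
eef_pos: [583.6, -40.4, 249.2]
force: [-1.1, -0.2, -3.5]
eef_pos: [583.6, -40.4, 246.0]
force: [0.1, 0.0, -3.4]
eef_pos: [583.8, -40.5, 243.7]
force: [-0.7, -0.7, 1.5]
```

```bash

for i in 1 2 3; do python3 -m inch '[{"x":0,"y":0,"z":0.07,"wx":0,"wy":0,"wz":0},{"x":0,"y":0,"z":0,"wx":0,"wy":0,"wz":0}]' | egrep 'eef|ori|force';done
```

```text
eef_pos: [583.8, -40.6, 241.5]
orientation: [[-0.916, -0.401, 0.002], [-0.401, 0.916, -0.001], [-0.002, -0.002, -1.0]]
force: [-0.6, -1.0, 6.3]
eef_pos: [583.8, -40.7, 238.4]
orientation: [[-0.916, -0.401, 0.002], [-0.401, 0.916, -0.001], [-0.002, -0.002, -1.0]]
force: [0.4, -0.7, 4.1]
eef_pos: [583.7, -40.7, 234.2]
orientation: [[-0.916, -0.401, 0.0], [-0.401, 0.916, -0.0], [0.0, -0.0, -1.0]]
force: [2.1, -2.4, -5.8]
```

```bash

for i in 1 2 3; do python3 -m inch '[{"x":0,"y":0,"z":0.06,"wx":0,"wy":0,"wz":0},{"x":0,"y":0,"z":0,"wx":0,"wy":0,"wz":0}]' | egrep 'eef|ori|force';done
```

```text
eef_pos: [583.5, -40.4, 231.1]
orientation: [[-0.916, -0.401, -0.002], [-0.401, 0.916, 0.001], [0.001, 0.001, -1.0]]
force: [2.7, -1.7, -12.0]
eef_pos: [583.4, -40.2, 229.5]
orientation: [[-0.916, -0.401, -0.001], [-0.401, 0.916, 0.001], [0.001, 0.001, -1.0]]
force: [-0.3, 0.1, -4.7]
eef_pos: [583.4, -40.1, 229.0]
orientation: [[-0.916, -0.401, 0.0], [-0.401, 0.916, -0.0], [-0.0, -0.0, -1.0]]
force: [-5.1, 1.3, 7.8]
```

```bash

for i in 1 2 3; do python3 -m inch '[{"x":0,"y":0,"z":0.04,"wx":0,"wy":0,"wz":0},{"x":0,"y":0,"z":0,"wx":0,"wy":0,"wz":0}]' | egrep 'eef|ori|force';done
```

```text
eef_pos: [583.2, -39.9, 228.9]
orientation: [[-0.916, -0.401, 0.001], [-0.401, 0.916, -0.0], [-0.001, -0.001, -1.0]]
force: [-8.9, 3.5, 21.9]
eef_pos: [583.1, -39.9, 228.9]
orientation: [[-0.916, -0.402, 0.002], [-0.402, 0.916, -0.001], [-0.002, -0.002, -1.0]]
force: [-14.7, 4.0, 34.5]
eef_pos: [582.9, -39.8, 228.8]
orientation: [[-0.916, -0.402, 0.003], [-0.402, 0.916, -0.001], [-0.003, -0.002, -1.0]]
force: [-19.2, 3.9, 47.4]
```

Home height is 228.9, as predicted, and it's rigid. I'll ease the sideways component and hold around 30–35 N.

```bash

for i in 1; do python3 -m inch '[{"x":0.03,"y":0.01,"z":-0.03,"wx":0,"wy":0,"wz":0},{"x":0,"y":0,"z":0,"wx":0,"wy":0,"wz":0},{"x":0,"y":0,"z":0,"wx":0,"wy":0,"wz":0}]' | egrep 'eef|ori|force';done
python3 -c "
from bench import manip
import cv2,numpy as np
from h import zoom
cv2.imwrite('pics/side4.png',manip.camera('side')[:,:,::-1]);cv2.imwrite('pics/top4.png',manip.camera('top')[:,:,::-1])
zoom('side4',265,200,130,100,6,'side4z');o=manip.get_obs();print(o['force'],o['torque'],o['time_s'])"; python3 w.py wf
```

```text
eef_pos: [582.5, -39.9, 228.9]
orientation: [[-0.916, -0.401, 0.006], [-0.401, 0.916, -0.001], [-0.005, -0.003, -1.0]]
force: [-9.2, 5.6, 32.8]
[-10.3484427    5.97588473  34.20741609] [ 0.83766764  1.6501108  -0.02571556] 17.6
```

View pics/side4z.png

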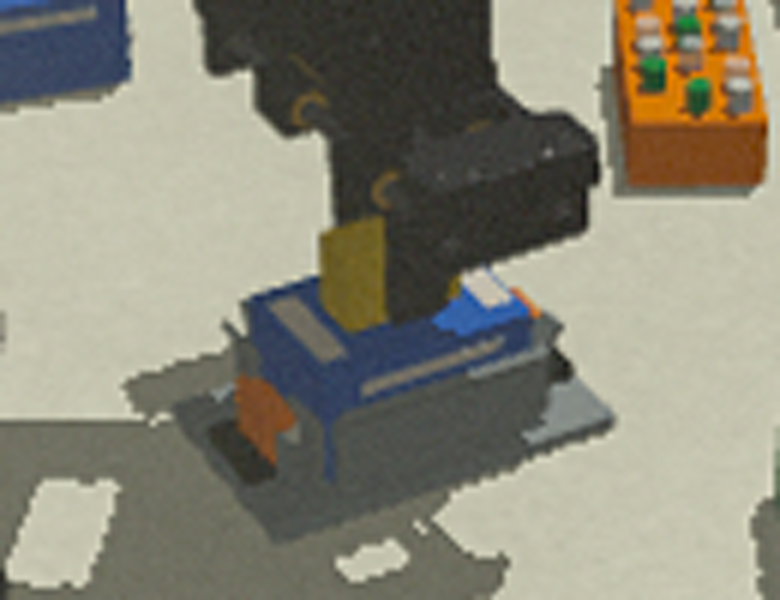

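View pics/wf.png

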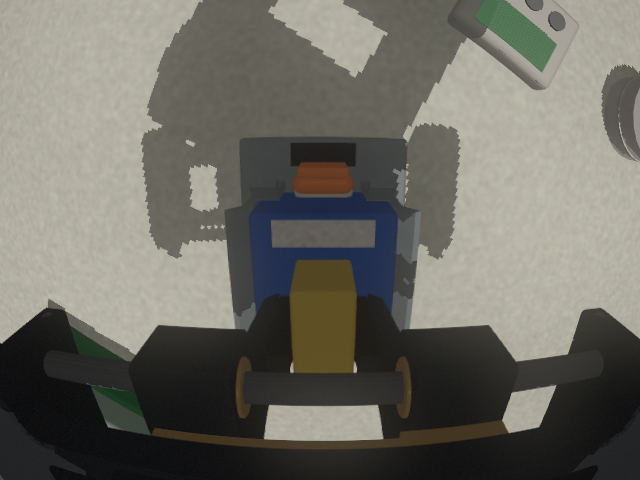

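View pics/top4.png

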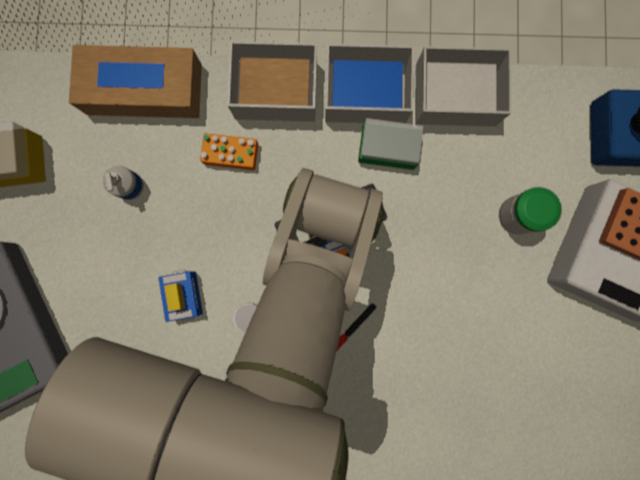

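The wrist view shows the orange clip at (322,180) closed over the rib. The side view shows the deck down at rim level, and the top view shows the light cassette standing untouched. The tool is tilted about 0.3° with 10 N of side load, so I'll relieve that.

```bash

python3 -m inch '[{"x":0,"y":0,"z":0,"wx":0,"wy":0.05,"wz":0},{"x":0,"y":0,"z":0,"wx":0,"wy":0,"wz":0},{"x":0,"y":0,"z":0,"wx":0,"wy":0,"wz":0}]' | egrep 'eef|ori|force'
python3 d.py 584 -41 229 23.6
```

```text
eef_pos: [583.1, -39.6, 228.9]
orientation: [[-0.916, -0.401, 0.002], [-0.401, 0.916, -0.003], [-0.001, -0.003, -1.0]]
force: [-4.1, 8.3, 30.6]
t 17.95 shift [-0.007 -0.042 -0.003] wz 0.008 tilt [-0.025  0.004  0.   ] pos [583.1 -39.6 228.9] F [-4.1   8.32 30.57] w 23.7 j [-0.27  0.62  1.44 -0.    1.08 -2.25]
```

```bash

python3 -m inch '[{"x":0,"y":0,"z":0.01,"wx":-0.04,"wy":0.01,"wz":0},{"x":0,"y":0,"z":0,"wx":0,"wy":0,"wz":0},{"x":0,"y":0,"z":0,"wx":0,"wy":0,"wz":0}]' | egrep 'eef|ori|force'
python3 d.py 584 -41 229 23.6
```

```text
eef_pos: [583.4, -40.1, 228.9]
orientation: [[-0.916, -0.401, 0.0], [-0.401, 0.916, 0.0], [-0.0, 0.0, -1.0]]
force: [-4.1, 5.7, 31.0]
t 18.25 shift [-0.005 -0.028 -0.003] wz 0.008 tilt [ 0.001  0.001 -0.   ] pos [583.4 -40.1 228.9] F [-4.06  5.7  31.03] w 23.6 j [-0.27  0.62  1.44  0.    1.08 -2.25]
```

```bash

python3 -m inch '[{"x":0,"y":0,"z":0,"wx":0,"wy":0,"wz":0},{"x":0,"y":0,"z":0,"wx":0,"wy":0,"wz":0},{"x":0,"y":0,"z":0,"wx":0,"wy":0,"wz":0},{"x":0,"y":0,"z":0,"wx":0,"wy":0,"wz":0},{"x":0,"y":0,"z":0,"wx":0,"wy":0,"wz":0}]'
python3 -c "
from bench import manip
print(manip.finish_job())"
```

```text
time_s: 18.75
eef_pos: [583.4, -40.1, 228.9]
orientation: [[-0.916, -0.401, 0.0], [-0.401, 0.916, 0.0], [-0.0, 0.0, -1.0]]
force: [-4.2, 5.8, 31.6]
gripper_width: 23.1
the job is handed in; nothing more can be done
None
```

The full cassette is pressed home in the base, and I handed the job in at 18.75 s while still gripping it and pressing down with about 31 N.

- **Which is full:** the left cassette weighed about 1.6 N (roughly 150 g), so it was the used-up one, and I set it back upright where it stood. The right one weighed about 4.1 N (roughly 420 g).
- **Insertion:** it met the clips at about the expected height. The push peaked at about 6 N, below the 8–15 N you gave, though I only read the force every 2–3 mm. Then the resistance dropped suddenly. It stopped rigidly with the tool at z = 228.9, which matches the predicted home height.
- **Last checks:** the tool is level to under 0.1°, the push was steady, and about 7 N of side load remains. While seating it the push briefly reached 47 N at the wrist.
- **Cameras:** the wrist view shows the near clip over its rib. I did not see the far clip closed, so I judge it from the level pose and seat height. The top view showed the light cassette and the visible bystanders in place; the arm hid the timer and parts of the dishes and marker.
- **Disagreements:** the wrist camera put the base about 2 mm from where the top and side cameras did. When I left the deck height free, the wrist-camera fit gave 40 mm, against 48–49 mm from the other cameras. I used relative measurements to get around both.

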